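Unlock the brass gate and hold it at its balance point

TASK

Lift the bronze lock ring off its post, where it locks the brass gate shut, and set it down flat in the round dish while the gate stays shut. Then swing the gate up (its knurled knob is the handle) to its balance point, where it would fall neither way, and do not let it go over backwards. Finish while holding the gate there in the gripper, still, without letting go: I will oil the hinge pin meanwhile.

Things in the scene. Friction and masses are not known exactly. Their poses are not given: they have to be found in the camera images.
- drawer: Dark fir drawer, 380 mm deep (x) by 960 mm wide (y), standing on the bench. Origin: centre of its underside. Floor 10 mm thick, rim 45 mm above the bench. x points to its back, away from the robot. Fixed, but elsewhere each time.
- gate_unit: Fixed gate frame in the drawer: steel base plate 190 x 222 x 5 mm with two side cheeks (outer faces at y = -111 and +111 mm) and a back rail. Origin: underside, on the drawer floor. x points to the back, z up. The hinge axis runs along y at x = +60, z = +50 mm. The post stands at x = -85, y = -55 mm.
- post_top (a point): Top centre of the upright steel post that carries the lock ring: 12 mm diameter, rising 32 mm above the gate's forked lug (5 mm thick, 30 mm wide across y), which lies round it when the gate is shut.
- ring_center (a point): Centre (half-way up) of the bronze lock ring: loose, 52 mm outside diameter, 18 mm hole, 26 mm tall, axis z, 0.22 kg. It starts lying on the gate's lug with the post through its hole; the post stands 6 mm above it, so it is free after a lift of 32 mm. Its sides are clear on both sides along the unit's y; towards the unit's +x the gate's rail is 9 mm away.
- gate_hinge (a point): Middle of the gate's hinge axis, which runs along the y axis of gate_unit, 50 mm above the drawer floor.
- gate_knob (a point): Centre of the gate's knurled brass knob: cylinder 22 mm in diameter, 36 mm long, axis parallel to the hinge and 145 mm from it, 50 mm to +y of the gate's middle. A stem 10 mm wide, 24 mm free, joins it to the gate's rail. Its flat end faces, 36 mm apart along y, are free to pinch from above, and it can turn between the pads as the gate swings. Shut, it is 50 mm above the drawer floor.
- gate (a joint): Angle of the brass gate (190 mm wide, 0.9 kg, a 22 mm round weight bar carried over its upper face near the hinge). 0 = shut: level, reaching from the hinge to the unit's -x; grows as the knob rises and swings back, to a stop at 2.3. Nearly frictionless. Because of the weight bar it balances before the knob is plumb over the hinge, at 1.24 rad (71 degrees); below it falls shut, above it falls back.
- dish: Fixed round aluminium dish on the drawer floor, to the left or right of the gate frame. Origin: centre of its underside. 140 mm outside diameter, rim 14 mm high, inner floor 4 mm above its underside and about 126 mm across.
- vise: Bystander, leave alone: red cast iron toolmaker's vise, 123 mm long, 50 mm wide, 46 mm tall. Origin: centre of its underside.
- sine_bar: Bystander, leave alone: ground steel sine bar, 130 x 25 x 25 mm. Origin: centre of its underside.
- mic (a point): Bystander, leave alone: nickel thread micrometer lying flat, about 126 x 43 x 18 mm. The point lies at the middle of its measuring gap.
Mind the look-alikes: they are no part of the job. What is meant by the part that bears ring_center is not green, orange or pink, and is the smaller of those in its own colour.

How it is judged:
On the way, in this order (a step that is already met when the one before it is completed fails the run):
1. the lock ring is lifted clear of the post's top with the gate still shut (z of ring_center in the frame of gate_unit above 0.1 m and value of joint gate below 0.12 rad), for 0.05 s.
2. the ring lies flat in the dish, let go, with the gate still shut (horizontal distance between ring_center and dish below 0.05 m and z of ring_center in the frame of dish below 0.024 m and angle between ring_center's own z axis and vertical below 0.15 rad and contact force between the fingers and ring below 0.05 N and value of joint gate below 0.12 rad), for 0.2 s.
3. the gate is gripped and still at its balance point (value of joint gate between 1.17 and 1.31 rad and contact force between the fingers and gate above 2 N and velocity of joint gate between -0.06 and 0.06 rad/s), for 0.3 s.
At the end, for the whole second after the job is handed in: The ring lies flat in the dish (centre within 50 mm of the dish's centre, on its floor, tilt under 0.15 rad), not touched; the fingers hold the gate with more than 2 N; the gate stands within 0.07 rad of its balance angle of 1.24 rad and turns slower than 0.06 rad/s (all of step 3 and horizontal distance between ring_center and dish below 0.05 m and z of ring_center in the frame of dish below 0.024 m and angle between ring_center's own z axis and vertical below 0.15 rad and contact force between the fingers and ring below 0.05 N and linear speed of ring below 0.03 m/s); the arm keeps its last pose, push and grip.
It fails at once if the gate goes over backwards, more than 0.4 rad past its balance point (value of joint gate above 1.64 rad).
It fails at once if the ring is dropped: let go, off its post, while more than about 30 mm above the dish's floor (contact force between the fingers and ring below 0.01 N and z of ring_center in the frame of dish above 0.05 m and horizontal distance between ring_center and post_top above 0.03 m).
It fails at once if the vise is pushed aside by more than 20 mm (distance of vise from where it was at the start of the episode above 0.02 m).
It fails at once if the sine bar is pushed aside by more than 20 mm (distance of sine_bar from where it was at the start of the episode above 0.02 m).
It fails at once if the micrometer is pushed aside by more than 20 mm (distance of mic from where it was at the start of the episode above 0.02 m).
It also fails if it takes over 61 s, if anything falls off the work surface, if the arm or the gripper's body presses on something with over 40 N, if the wrist force passes 120 N, or if a joint passes its speed limit or range.

ROBOT

A 7-joint arm with a two-finger parallel gripper is mounted at the origin on the work surface. World frame = base frame: x ahead of the robot, y to its left, z up, the work surface at z = 0. Lengths are in m, angles in rad, forces in N, time in s.
With the tool pointing down it reaches from about 0.425 to 0.875 m from the base axis. Payload 4.7 kg.
Tool frame: the origin (TCP) lies between the finger pads; the fingertips stand 17 mm ahead of it and the grasp point (between the pads) lies 2 mm behind it; z points along the fingers, y is the direction in which the jaws open and shut (so a half turn about z gives the same grasp; the last joint's range is limited). The gripper opens to 85 mm and grips with 20 to 120 N. Pads are 22 mm wide; open, the fingers measure 114 mm over their backs; the gripper's body (76 mm by 85 mm) begins 54 mm behind the grasp point. The pads swing forward as they close: fully open they stand 13 mm farther back than shut.
Start: joints at [-1.324, 0.321, -0.07, 1.45, 0.023, 1.371, -0.057], TCP at [0.15, 0.632, 0.248] pointing down, gripper open.
Joint ranges: [-2.86, 2.86], [-0.3, 2.09], [-1.38, 1.24], [0.06, 2.45], [-1.56, 4.7], [0.09, 2.05], [-2.69, 2.69]. Speed limits (rad/s): [2.57, 2.57, 3.14, 3.14, 3.14, 3.14, 3.14].

INTERFACE

Orientations are given as a rotation vector (axis times angle).
In Python, from plant import env gives the robot as it stands. The module is installed in compiled form; this text tells all that it offers.
- The arm moves only by the shell command python3 -m pendant 'ROWS' [FORCE]. ROWS is JSON, a list of rows, each a list of 7 numbers: the opening in per cent of the stroke, from 0 (shut) to 100 (fully open), then the shift along the tool's x, y, z in m, then the turn, a rotation vector about the tool's x, y, z in rad. A call has 1 to 5 rows; each row shifts and turns the commanded pose from where the row before left it, along the tool's axes as they then stand; what a row does not reach is not made up. A row lasts 1/10 s, in which the tool goes at most 50 mm and 8.59 degrees, less where a joint would pass 70% of its speed; a pose out of reach is approached as far as the arm can. A call is refused whole if a number of a shift passes 0.05 or a number of a turn 0.15, either way. A call with a gripper value outside its range is refused whole. The fingers move at their own pace and stop on an object; FORCE is the grip in N (left out, the last holds). Time passes only in rows, so rows that do not move let the fingers close. It gives the time, the measured TCP pose, the force and the opening at its end, in the units of the state.
- env.get_obs(): the state, without advancing time (a new reading comes with each control period).
- env.grab_frame(name): name is "side" or "top" or "wrist"; returns a dict with "img" (420x560x3 uint8, red, green, blue), "fx", "fy", "cx", "cy" (pixels), "k1" (the pictures are not rectified: a ray, as slopes to the right and down, at radius r is drawn at 1 + k1 r^2 times it, then the intrinsics apply), "R" (3x3) and "t" (3): a world point X has camera coordinates R X + t. Camera axes: x right, y down, z forward; pixel columns grow to the right and rows downward; lengths in m; the calibration is good to about 2 mm. A picture is of the moment at which its call begins. There is no depth.
- env.finish_job(): hands the job in, once; it reports no verdict.
Trained networks look in a picture, given as the dict that the camera call returned (one of the last four; its "shot" number tells which), for a name from the list of things; names that differ only in an ending like _2 or _b are one class to them, and where a whole thing is asked for, a point or a joint stands for the part that bears it (a point fixed in the world has none). Each returns a list of dicts, best first, with "confidence" (0 to 1); they miss things now and then, are a little off and sometimes report something else, mostly with a low value. They report only what shows in the picture. A call takes as long as a camera call. They do not tell look-alikes from the thing itself.
- env.trace(name, picture): "pixels" (420x560 bool, what is visible of it) and "box" ([left, top, width, height] in pixels, round what is visible of it).
The state is a dict: "time_s": time; "joints": joint angles; "qd": joint speeds; "tau": joint torques, N m; "tcp_pos": TCP position; "orientation": TCP orientation; "contact_force": force on the tool from outside, world axes, zero at the start; "wrist_torque": the same for the moment, N m; "gripper_width": finger opening in m.
Only numpy, scipy, OpenCV 4.12 (cv2) and the standard library are available. Lean on these libraries where they do the work, as an engineer would, in place of code of your own. Each camera call takes 0.05 s, during which the arm holds its last target.

## Working session

There is one attempt and no reset: what is moved stays moved. The work goes in short steps, Python scripts to look and compute and a shell command to move; the robot and the scene stay as the last step left them, time stands still between calls to the robot, and variables do not carry over. Pictures are saved under pics/ and viewed, and the job is handed in when it is done.

```bash
mkdir -p pics; ls; cat > h.py <<'E'
import numpy as np, cv2
from scipy.spatial.transform import Rotation as Rn
from plant import env
def px(f,X):
    c=f["R"]@np.asarray(X,float)+f["t"]; s=c[:2]/c[2]; k=1+f["k1"]*(s@s); return np.array([f["fx"]*s[0]*k+f["cx"],f["fy"]*s[1]*k+f["cy"]])
def ray(f,p):
    d=np.array([(p[0]-f["cx"])/f["fx"],(p[1]-f["cy"])/f["fy"]]); s=d.copy()
    for _ in range(20): s=d/(1+f["k1"]*(s@s))
    R=np.array(f["R"]); v=R.T@np.array([s[0],s[1],1]); o=-R.T@np.array(f["t"]); return o,v/np.linalg.norm(v)
def atz(f,p,z):
    o,v=ray(f,p); return o+v*(z-o[2])/v[2]
def tri(*a):
    A=np.zeros((3,3));b=np.zeros(3);L=[]
    for f,p in a:
        o,v=ray(f,p);P=np.eye(3)-np.outer(v,v);A+=P;b+=P@o;L.append((o,v))
    X=np.linalg.solve(A,b); return X,[np.linalg.norm(np.cross(X-o,v)) for o,v in L]
def save(f,n,crop=None,s=1):
    im=f["img"][:,:,::-1]
    if crop: x,y,w,h=crop; im=im[y:y+h,x:x+w]
    cv2.imwrite("pics/"+n,cv2.resize(im,None,fx=s,fy=s,interpolation=cv2.INTER_CUBIC))
E
python3 - <<'E'
from h import *
import pickle
F={}
for n in ["side","top","wrist"]:
    f=env.grab_frame(n); F[n]=f; save(f,n+"0.png",s=1.4)
    print(n,(-np.array(f["R"]).T@f["t"]).round(3),f["fx"])
    for o in ["ring_center","gate_knob","dish","gate_unit","vise","sine_bar","mic"]:
        print(o,[(r["box"],round(r["confidence"],2)) for r in env.trace(o,f)])
pickle.dump(F,open("F0.pkl","wb"))
print(env.get_obs())
E
```

```text
pics
side [ 0.004 -0.845  1.278] 536.6647066455446
ring_center [([352.6, 164.8, 24.3, 29.0], 0.9), ([253.6, 353.9, 29.7, 32.9], 0.8), ([230.5, 308.6, 20.2, 26.5], 0.66), ([272.7, 228.8, 21.9, 16.6], 0.62), ([220.3, 346.7, 22.0, 25.5], 0.61)]
gate_knob [([260.8, 184.8, 74.7, 59.6], 0.82)]
dish [([213.1, 154.7, 43.2, 32.9], 0.62)]
gate_unit [([248.7, 181.0, 93.1, 88.2], 0.79)]
vise [([295.3, 276.7, 41.8, 43.0], 0.81)]
sine_bar [([347.7, 319.7, 44.8, 28.5], 0.57)]
mic [([211.6, 136.0, 37.9, 12.7], 0.64), ([344.8, 319.1, 47.5, 33.9], 0.59)]
top [0.477 0.035 1.138] 400.3203767441621
ring_center [([268.6, 71.8, 23.7, 27.3], 0.82), ([405.0, 275.6, 26.6, 26.5], 0.73), ([307.2, 201.7, 19.6, 18.0], 0.67), ([379.9, 300.5, 21.2, 23.1], 0.64), ([354.3, 278.5, 18.4, 18.1], 0.62)]
gate_knob [([264.3, 151.1, 71.1, 60.1], 0.83), ([303.6, 201.0, 23.1, 19.7], 0.69)]
dish [([166.4, 178.5, 48.3, 49.2], 0.76), ([255.9, 148.2, 83.1, 70.4], 0.33)]
gate_unit [([105.1, 108.7, 360.8, 157.0], 0.68), ([257.1, 147.0, 82.7, 77.5], 0.64)]
vise [([374.2, 198.0, 26.5, 42.8], 0.95)]
sine_bar [([426.9, 175.5, 17.2, 50.
[... 154 characters left out ...]
ine_bar []
mic []
{'time_s': 1.2, 'joints': array([-1.32389282,  0.32099549, -0.0700743 ,  1.45050163,  0.02263815,
        1.37081587, -0.05685873]), 'qd': array([ 0.00085338,  0.00115617,  0.00104423, -0.00051635, -0.00060028,
        0.00095243, -0.00023942]), 'tau': array([ 5.49854485e-04, -4.93407118e+01, -3.81414313e-01, -3.14577949e+01,
        1.31551910e-02,  1.66359943e-03, -2.28494770e-06]), 'tcp_pos': array([0.15001348, 0.63246532, 0.24835045]), 'orientation': array([3.64782407e-01, 3.12024408e+00, 9.16615761e-05]), 'contact_force': array([-0.64352403, -0.53554012, -0.92546914]), 'wrist_torque': array([-0.00328926, -0.02683967, -0.01874182]), 'gripper_width': 0.08547823352187915}
```

View pics/side0.png

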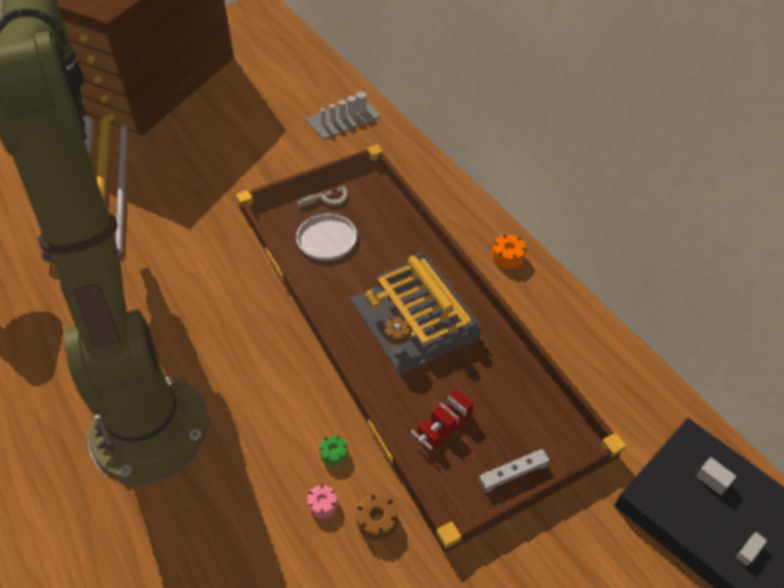

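View pics/top0.png

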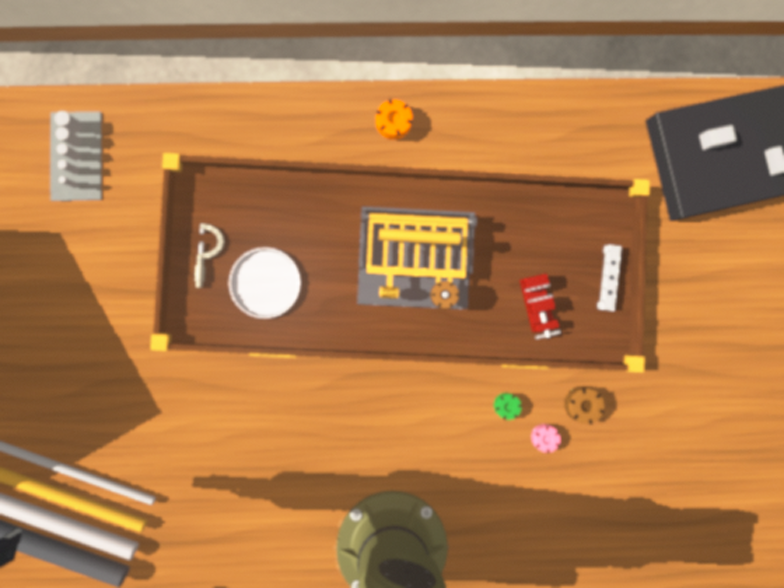

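```bash
python3 - <<'E'
from h import *
ft=env.grab_frame("top"); fs=env.grab_frame("side")
def cen(n,f,near):
    for r in env.trace(n,f):
        m=r["pixels"]; ys,xs=np.nonzero(m)
        if len(xs) and np.hypot(xs.mean()-near[0],ys.mean()-near[1])<18: return np.array([xs.mean(),ys.mean()]),m,r["confidence"]
    return None
rt=cen("ring_center",ft,(317,211)); rs=cen("ring_center",fs,(283,236))
dt=cen("dish",ft,(190,203)); ds=cen("dish",fs,(234,170))
for n,a,b in [("ring",rt,rs),("dish",dt,ds)]:
    print(n,a and a[0],b and b[0]); 
    if a and b: print(tri((ft,a[0]),(fs,b[0])))
print("dish z.02", atz(ft,dt[0],.02))
g=cen("gate_knob",ft,(300,180)); 
if g:
    c=np.argwhere(g[1])[:,::-1].astype(np.float32); P=np.array([atz(ft,p,.06)[:2] for p in c],np.float32); print("gate rect",cv2.minAreaRect(P))
# drawer corners caps top view
for p in [(171,161),(640,187),(159,342),(636,363)]: print(atz(ft,np.array(p)/1.4,.047).round(4))
save(ft,"crop_t.png",(245,140,110,95),6); save(fs,"crop_s.png",(235,175,120,95),6)
save(ft,"crop_l.png",(340,260,100,70),6)
E
```

```text
ring [317.17254902 210.23921569] [283.36769759 236.63230241]
(array([ 0.49900068, -0.10988981,  0.07481425]), [np.float64(0.0007209811585220372), np.float64(0.0007209811585219727)])
dish [188.34925373 201.61442786] [232.92831216 169.31578947]
(array([0.53313086, 0.24201776, 0.01453135]), [np.float64(0.00012733876831251968), np.float64(0.0001273387683126649)])
dish z.02 [0.53296717 0.24094662 0.02      ]
gate rect ((0.5747858881950378, -0.05975945293903351), (0.19534213840961456, 0.16273684799671173), 88.32469940185547)
[0.772  0.4122 0.047 ]
[ 0.7057 -0.5133  0.047 ]
[0.4211 0.4381 0.047 ]
[ 0.356  -0.4909  0.047 ]
```

View pics/crop_t.png

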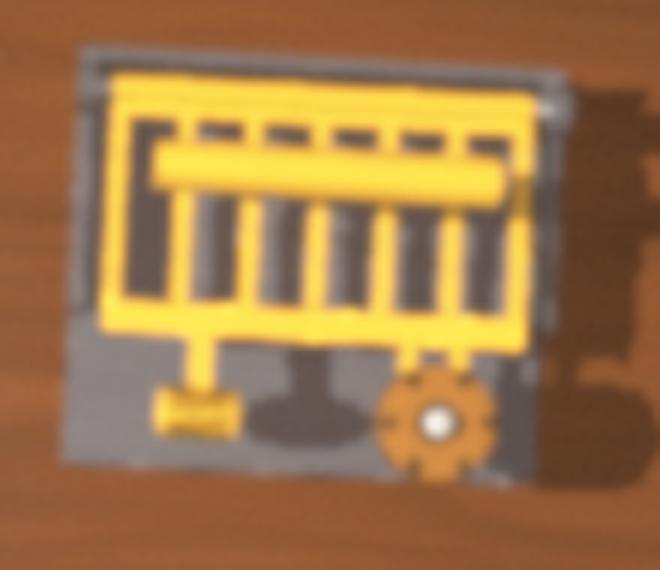

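View pics/crop_l.png

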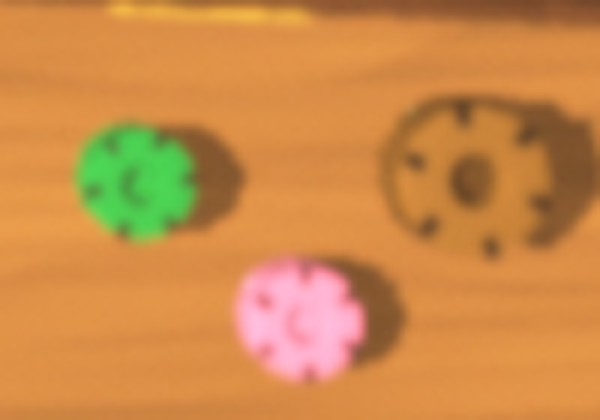

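```bash
python3 - <<'E'
from h import *
ft=env.grab_frame("top"); fs=env.grab_frame("side")
c=lambda x,y:(245+x/6,140+y/6)
pl={k:atz(ft,c(*p),.0125) for k,p in dict(bl=(63,460),br=(533,484),).items()}
k=atz(ft,c(199,412),.063); r=atz(ft,c(437,424),.094)
g={n:atz(ft,c(*p),.062) for n,p in dict(bl=(100,330),br=(528,352),tl=(110,75),tr=(538,97)).items()}
print(pl,"\n",k,r,"\n",g)
ang=lambda a,b: np.degrees(np.arctan2(a[1]-b[1],a[0]-b[0]))-90
print(ang(pl['bl'],pl['br']),ang(g['bl'],g['br']),ang(g['tl'],g['tr']),ang(k,r))
# guess: yaw & origin from ring (-85,-55) & knob(-85,+50)
for yaw in np.radians([-2,-3,-4,-5]):
    Rm=np.array([[np.cos(yaw),-np.sin(yaw)],[np.sin(yaw),np.cos(yaw)]])
    print(yaw, r[:2]-Rm@[-.085,-.055], k[:2]-Rm@[-.085,.05])
print(px(fs,k),px(ft,[.533,.242,.014]))
save(fs,"crop_s2.png",(235,175,120,95),6)
E
```

```text
{'bl': array([0.48689867, 0.05554493, 0.0125    ]), 'br': array([ 0.47045247, -0.16516434,  0.0125    ])} 
 [ 0.50651955 -0.00671115  0.063     ] [ 0.49806683 -0.10932227  0.094     ] 
 {'bl': array([0.54432813, 0.03679044, 0.062     ]), 'br': array([ 0.5302429 , -0.15582768,  0.062     ]), 'tl': array([0.65924303, 0.02973998, 0.062     ]), 'tr': array([ 0.64574634, -0.16375397,  0.062     ])}
-4.261531905925679 -4.18231977812232 -3.990062810416603 -4.709178632092886
-0.03490658503988659 [ 0.58493452 -0.05732223] [ 0.58972279 -0.05964715]
-0.05235987755982989 [ 0.58582882 -0.0588462 ] [ 0.58878626 -0.06109118]
-0.06981317007977318 [ 0.58669638 -0.06038554] [ 0.58782467 -0.06251865]
-0.08726646259971647 [ 0.58753694 -0.0619398 ] [ 0.58683831 -0.06392912]
[266.33295528 213.73370979] [188.37012776 201.71013534]
```

View pics/crop_s.png

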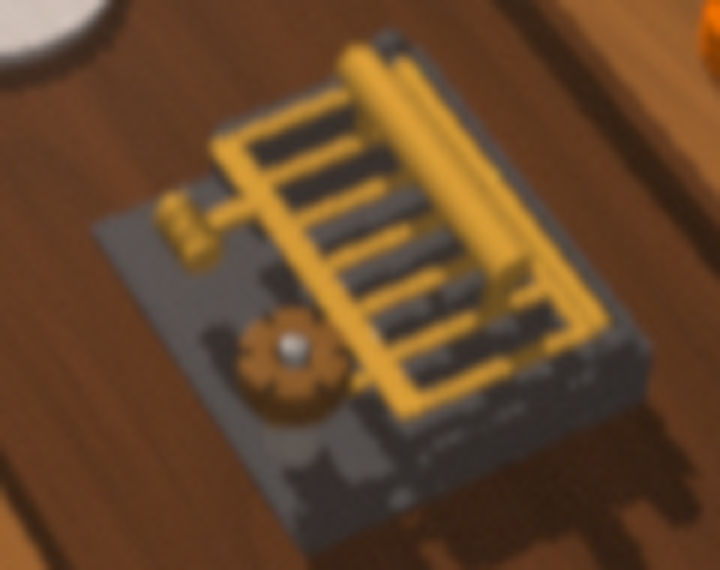

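```bash
cat >> h.py <<'E'
def plan(target, yaw_y=None, axis=None):
    o=env.get_obs(); R=Rn.from_rotvec(o["orientation"]); 
    d=np.array(target)-o["tcp_pos"]; print("t",round(o["time_s"],2),"tcp",o["tcp_pos"].round(4),"w",round(o["gripper_width"],4),"F",o["contact_force"].round(1))
    if axis is not None: # desired jaw axis dir (world angle)
        z=np.array([0,0,-1.]); y=np.array([np.cos(axis),np.sin(axis),0]); x=np.cross(y,z)
        best=None
        for s in (1,-1):
            T=Rn.from_matrix(np.c_[s*x,s*y,z]); e=(R.inv()*T).as_rotvec()
            print("turn",e.round(4))
    print("shift tool",R.inv().apply(d).round(4)); print("axes\n",R.as_matrix().round(3))
E
python3 - <<'E'
from h import *
import pickle
F=pickle.load(open("F0.pkl","rb"))
plan([.4985,-.1095,.2],axis=np.pi/2-.073)
fs=F["side"]
for p in [(140,130),(235,60),(60,90)]: print(atz(fs,np.array(p)/1.4,0.).round(3))
save(F["wrist"],"w0.png")
E
```

```text
t 1.65 tcp [0.15   0.6325 0.2483] w 0.0854 F [-1.3 -0.7 -0.9]
turn [ 1.000e-04  0.000e+00 -1.598e-01]
turn [ 1.0000e-04 -1.0000e-04  2.9818e+00]
shift tool [-0.5103 -0.6416  0.0483]
axes
 [[-0.973  0.231  0.   ]
 [ 0.231  0.973  0.   ]
 [-0.     0.    -1.   ]]
[0.311 0.878 0.   ]
[0.671 1.038 0.   ]
[0.18  1.184 0.   ]
```

View pics/wrist0.png

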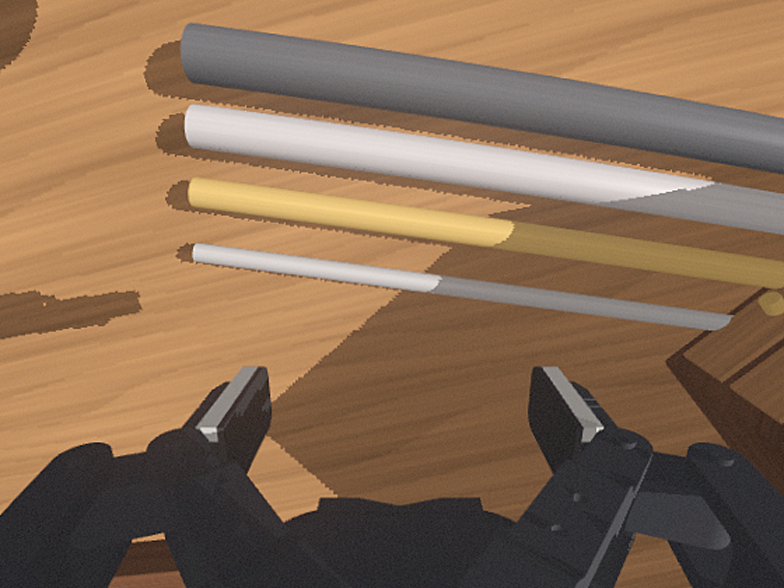

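```bash
python3 -m pendant '[[100,0,0,0,0,0,-0.08],[100,0,0,0,0,0,-0.08],[100,-0.022,-0.04,0,0,0,0],[100,-0.022,-0.04,0,0,0,0],[100,-0.022,-0.04,0,0,0,0]]' 40
python3 -m pendant '[[100,-0.022,-0.04,0,0,0,0],[100,-0.022,-0.04,0,0,0,0],[100,-0.022,-0.04,0,0,0,0],[100,-0.022,-0.04,0,0,0,0],[100,-0.022,-0.04,0,0,0,0]]'
python3 -m pendant '[[100,-0.022,-0.04,0,0,0,0],[100,-0.022,-0.04,0,0,0,0],[100,-0.022,-0.04,0,0,0,0],[100,-0.022,-0.04,0,0,0,0],[100,-0.022,-0.04,0,0,0,0]]'
python3 - <<'E'
from h import *
plan([.4985,-.1095,.19],axis=np.pi/2-.073)
E
```

```text
time_s: 2.15
tcp_pos: [0.2076, 0.5066, 0.2481]
orientation: [0.113, 3.139, -0.0]
contact_force: [0.7, -0.8, 0.5]
gripper_width: 0.0854
time_s: 2.65
tcp_pos: [0.3028, 0.2988, 0.2486]
orientation: [0.114, 3.139, 0.002]
contact_force: [0.4, 0.0, -0.4]
gripper_width: 0.0855
time_s: 3.15
tcp_pos: [0.3979, 0.0912, 0.2487]
orientation: [0.114, 3.138, 0.002]
contact_force: [1.9, 0.2, -0.2]
gripper_width: 0.0853
t 3.15 tcp [0.3979 0.0912 0.2487] w 0.0853 F [ 1.9  0.2 -0.2]
turn [0.0013 0.001  0.0002]
turn [-1.6000e-03  2.0000e-03 -3.1414e+00]
shift tool [-0.1149 -0.193   0.0586]
axes
 [[-0.997  0.073  0.001]
 [ 0.073  0.997  0.001]
 [-0.001  0.001 -1.   ]]
```

```bash
python3 -m pendant '[[100,-0.02,-0.036,0,0,0,0],[100,-0.02,-0.036,0,0,0,0],[100,-0.022,-0.036,0,0,0,0],[100,-0.022,-0.036,0,0,0,0],[100,-0.022,-0.036,0.02,0,0,0]]'
python3 -m pendant '[[100,0,0,0.02,0,0,0],[100,0,0,0,0,0,0]]'
python3 - <<'E'
from h import *
plan([.4985,-.1095,.19],axis=np.pi/2-.073)
f=env.grab_frame("wrist"); save(f,"w1.png",s=1.4)
for r in env.trace("ring_center",f):
    ys,xs=np.nonzero(r["pixels"]); print(r["box"],r["confidence"],xs.mean(),ys.mean(),atz(f,(r["box"][0]+r["box"][2]/2,r["box"][1]+r["box"][3]/2),.078))
for X in ([.4985,-.1095,.0885],[.4985,-.1095,.0945],[.5065,-.007,.06]): print(px(f,X))
E
```

```text
time_s: 3.65
tcp_pos: [0.4925, -0.0958, 0.2308]
orientation: [0.113, 3.133, 0.002]
contact_force: [1.8, 0.7, -0.8]
gripper_width: 0.0858
time_s: 3.85
tcp_pos: [0.4884, -0.0951, 0.2061]
orientation: [-0.119, -3.135, 0.002]
contact_force: [-0.2, 0.4, 0.6]
gripper_width: 0.0854
t 3.85 tcp [ 0.4884 -0.0951  0.2061] w 0.0854 F [-0.2  0.4  0.6]
turn [-0.0011 -0.0047 -0.0026]
turn [-7.400e-03  1.800e-03  3.139e+00]
shift tool [-0.0112 -0.0135  0.0161]
axes
 [[-0.997  0.076 -0.005]
 [ 0.076  0.997 -0.001]
 [ 0.005 -0.001 -1.   ]]
[238.1, 190.4, 65.5, 61.5] 0.83 269.6573731944911 221.06180718844473 [ 0.50085992 -0.10945989  0.078     ]
[104.0, 1.4, 21.9, 3.9] 0.43 114.99 1.47 [ 0.3269019  -0.20802827  0.078     ]
[269.97072487 222.46411322]
[269.61383842 224.86164505]
[385.0019234  212.72054868]
```

View pics/w1.png

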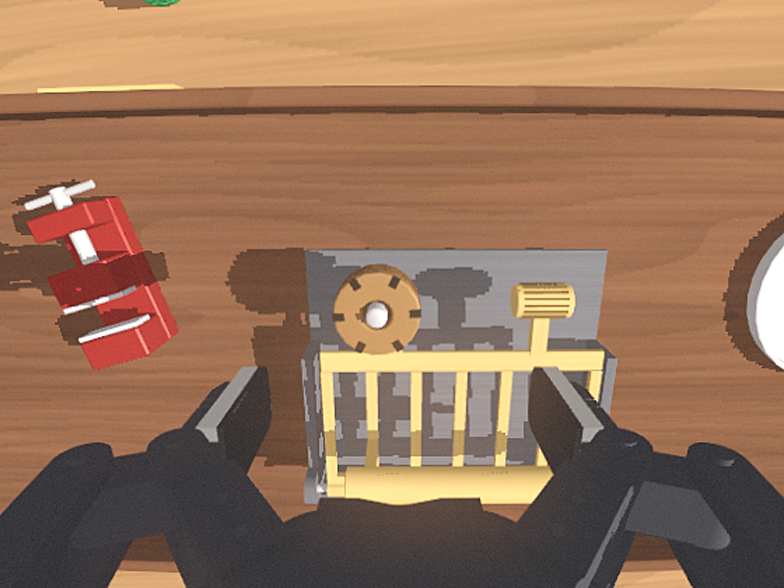

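```bash
python3 -m pendant '[[100,-0.011,-0.014,0,0,-0.004,-0.002],[100,0,0,0.02,0,0,0],[100,0,0,0.02,0,0,0],[100,0,0,0,0,0,0]]'
python3 - <<'E'
from h import *
plan([.499,-.1095,.083],axis=np.pi/2-.073)
f=env.grab_frame("wrist"); save(f,"w2.png",s=1.4)
for X in ([.4985,-.1095,.0885],[.4985,-.1095,.0945],[.5065,-.007,.06]): print(px(f,X)*1.4)
E
```

```text
time_s: 4.35
tcp_pos: [0.4991, -0.1074, 0.1674]
orientation: [0.108, 3.138, 0.001]
contact_force: [-0.1, 1.1, -0.3]
gripper_width: 0.0856
t 4.35 tcp [ 0.4991 -0.1074  0.1674] w 0.0856 F [-0.1  1.1 -0.3]
turn [0.0006 0.0013 0.0045]
turn [-2.0000e-03  1.0000e-03 -3.1371e+00]
shift tool [ 0.0001 -0.0022  0.0844]
axes
 [[-0.998  0.068  0.001]
 [ 0.068  0.998  0.001]
 [-0.001  0.001 -1.   ]]
[396.79319052 313.28334259]
[396.73418413 317.40764939]
[581.57365376 298.00874535]
```

View pics/w2.png

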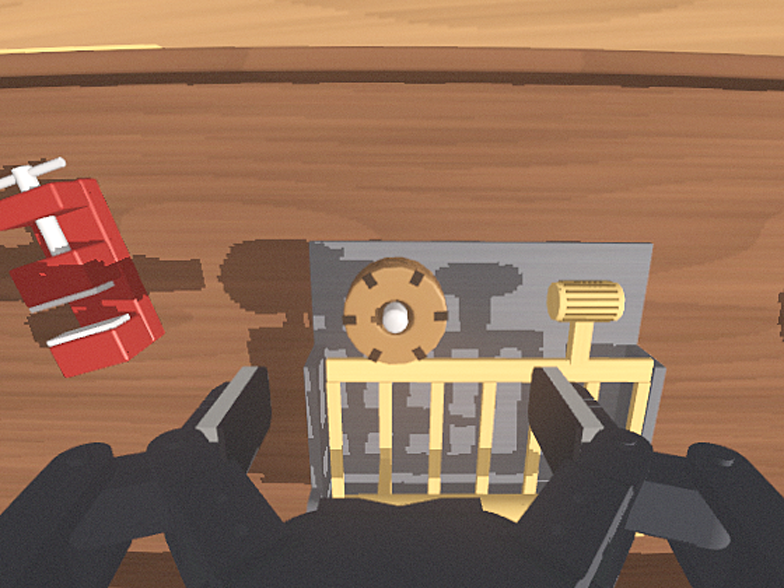

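```bash
python3 -m pendant '[[100,0,-0.002,0.02,0,0,0.004],[100,0,0,0.02,0,0,0],[100,0,0,0.02,0,0,0],[100,0,0,0.015,0,0,0],[100,0,0,0.009,0,0,0]]'
python3 -m pendant '[[100,0,0,0,0,0,0]]'
python3 - <<'E'
from h import *
plan([.499,-.1095,.083],axis=np.pi/2-.073)
f=env.grab_frame("wrist"); save(f,"w3.png",s=1.4)
f=env.grab_frame("side"); save(f,"s3.png",(235,160,130,95),6)
E
```

```text
time_s: 4.9
tcp_pos: [0.5008, -0.1103, 0.0843]
orientation: [0.115, 3.135, 0.001]
contact_force: [-0.3, -0.0, -0.9]
gripper_width: 0.0854
time_s: 5.0
tcp_pos: [0.5001, -0.1106, 0.084]
orientation: [0.116, 3.136, -0.0]
contact_force: [-0.2, -1.0, 0.7]
gripper_width: 0.0856
t 5.0 tcp [ 0.5001 -0.1106  0.084 ] w 0.0856 F [-0.2 -1.   0.7]
turn [ 0.      0.003  -0.0012]
turn [ 0.0047 -0.      3.1404]
shift tool [0.0012 0.001  0.001 ]
axes
 [[-0.997  0.074  0.003]
 [ 0.074  0.997 -0.   ]
 [-0.003  0.    -1.   ]]
```

View pics/w3.png

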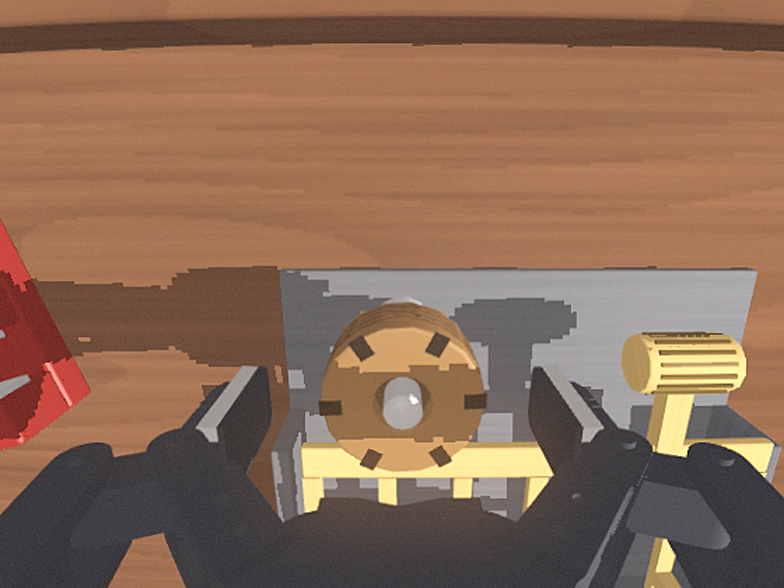

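View pics/s3.png

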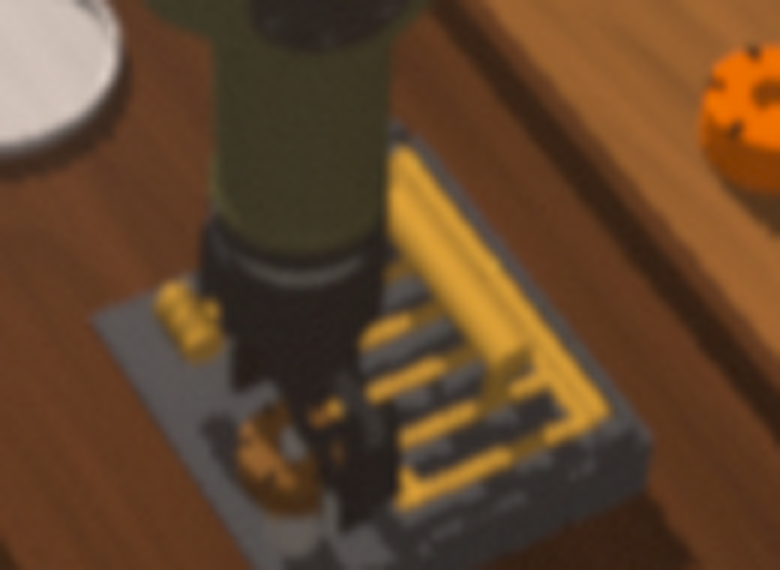

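```bash
python3 -m pendant '[[0,0.001,0.001,0,0,0,0],[0,0,0,0,0,0,0],[0,0,0,0,0,0,0],[0,0,0,0,0,0,0],[0,0,0,0,0,0,0]]' 40
python3 -m pendant '[[0,0,0,0,0,0,0],[0,0,0,0,0,0,0]]'
python3 - <<'E'
from h import *
plan([.499,-.1095,.083])
f=env.grab_frame("wrist"); save(f,"w4.png",s=1.4)
E
```

```text
time_s: 5.6
tcp_pos: [0.4999, -0.1098, 0.0854]
orientation: [0.117, 3.134, 0.001]
contact_force: [-2.2, 1.0, 5.0]
gripper_width: 0.0507
time_s: 5.8
tcp_pos: [0.4999, -0.1097, 0.0854]
orientation: [0.117, 3.134, 0.001]
contact_force: [-2.5, -0.2, 5.7]
gripper_width: 0.0506
t 5.8 tcp [ 0.4999 -0.1097  0.0854] w 0.0506 F [-2.5 -0.2  5.7]
shift tool [0.0009 0.0002 0.0024]
axes
 [[-0.997  0.075  0.005]
 [ 0.075  0.997  0.001]
 [-0.005  0.001 -1.   ]]
```

View pics/w4.png

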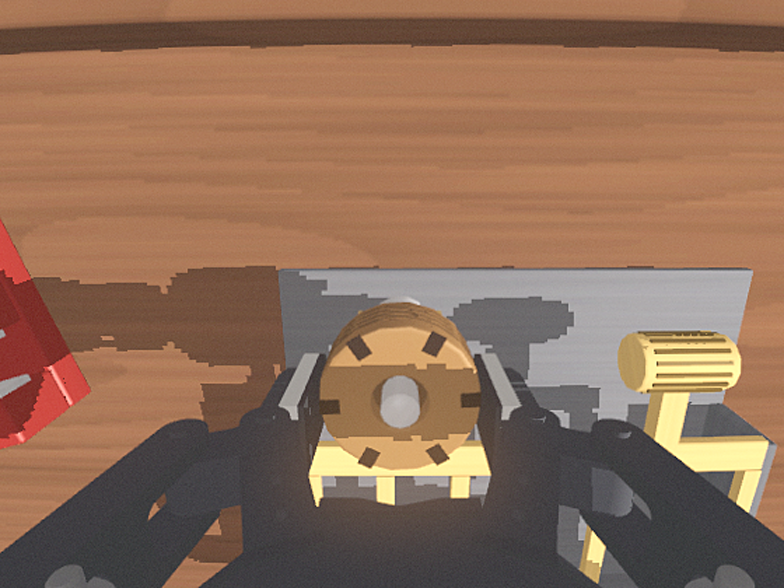

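```bash
python3 -m pendant '[[0,0,0,-0.006,0,0,0],[0,0,0,-0.01,0,0,0],[0,0,0,-0.01,0,0,0],[0,0,0,-0.01,0,0,0],[0,0,0,-0.012,0,0,0]]'
python3 -m pendant '[[0,0,0,-0.015,0,0,0],[0,0,0,-0.015,0,0,0],[0,0,0,-0.01,0,0,0],[0,0,0,0,0,0,0]]'
python3 - <<'E'
from h import *
plan([.533,.242,.14],axis=np.pi/2-.073)
f=env.grab_frame("wrist"); save(f,"w5.png",s=1.4)
f=env.grab_frame("side"); save(f,"s5.png",(235,150,130,105),6)
E
```

```text
time_s: 6.35
tcp_pos: [0.4991, -0.1099, 0.1332]
orientation: [0.117, 3.135, 0.0]
contact_force: [-0.2, 0.8, -2.4]
gripper_width: 0.0501
time_s: 6.75
tcp_pos: [0.5002, -0.11, 0.1741]
orientation: [0.117, 3.132, 0.001]
contact_force: [0.8, -0.1, -3.4]
gripper_width: 0.0508
t 6.75 tcp [ 0.5002 -0.11    0.1741] w 0.0508 F [ 0.8 -0.1 -3.4]
turn [ 0.0008  0.0074 -0.0016]
turn [ 1.16e-02 -1.30e-03  3.14e+00]
shift tool [-0.0062  0.3534  0.0345]
axes
 [[-0.997  0.075  0.007]
 [ 0.075  0.997  0.   ]
 [-0.007  0.001 -1.   ]]
```

View pics/w5.png

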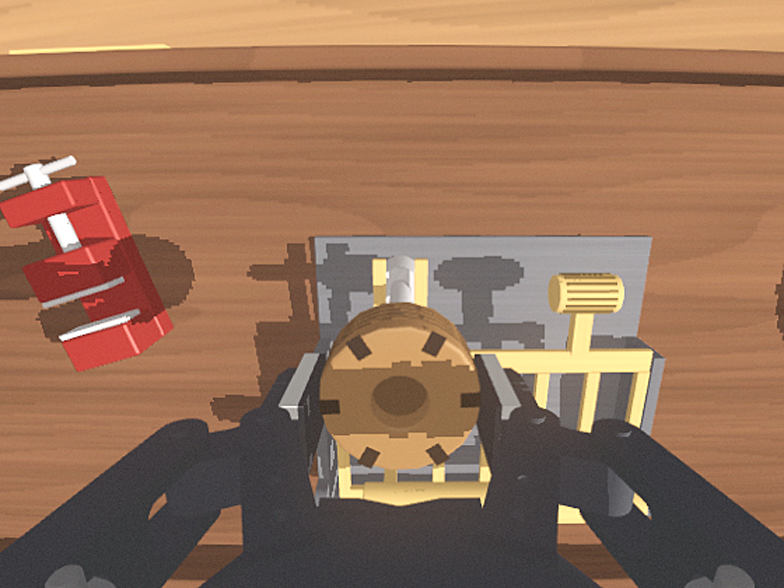

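View pics/s5.png

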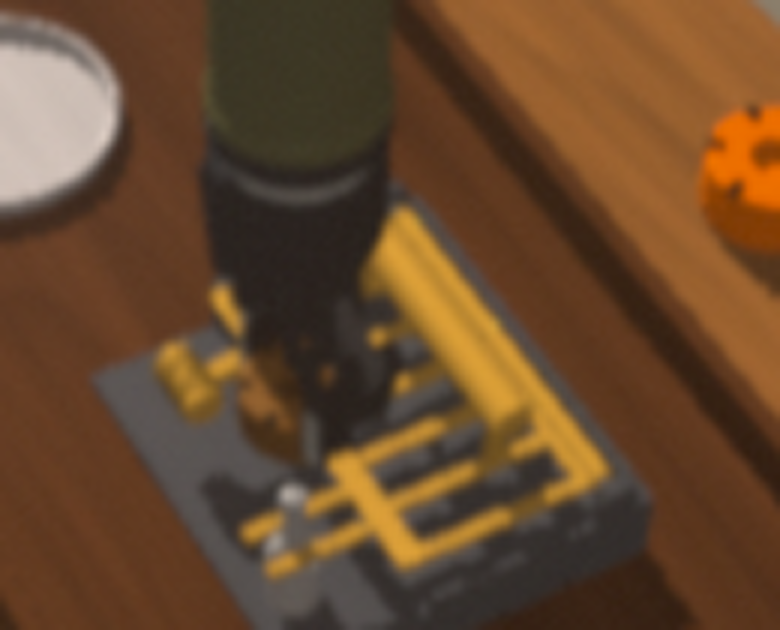

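```bash
python3 -m pendant '[[0,0,0.02,0,0,0.005,0],[0,-0.001,0.035,0,0,0,0],[0,-0.001,0.04,0,0,0,0],[0,-0.001,0.04,0,0,0,0],[0,-0.001,0.04,0,0,0,0]]'
python3 -m pendant '[[0,-0.001,0.04,0,0,0,0],[0,-0.001,0.04,0,0,0,0],[0,-0.001,0.04,0,0,0,0],[0,0,0.035,0,0,0,0],[0,0,0.022,0,0,0,0]]'
python3 -m pendant '[[0,0,0,0.02,0,0,0],[0,0,0,0,0,0,0]]'
python3 - <<'E'
from h import *
plan([.533,.242,.1],axis=np.pi/2-.073)
f=env.grab_frame("wrist"); save(f,"w6.png",s=1.4)
print(px(f,[.533,.242,.014])*1.4)
E
```

```text
time_s: 7.35
tcp_pos: [0.5155, 0.0657, 0.1714]
orientation: [-0.118, -3.137, 0.001]
contact_force: [0.6, 0.3, -3.6]
gripper_width: 0.0504
time_s: 7.85
tcp_pos: [0.5312, 0.244, 0.1709]
orientation: [-0.112, -3.137, 0.001]
contact_force: [-0.5, -0.9, -2.4]
gripper_width: 0.0505
time_s: 8.05
tcp_pos: [0.5303, 0.2397, 0.1491]
orientation: [-0.116, -3.133, 0.007]
contact_force: [-1.0, -0.8, -4.2]
gripper_width: 0.0504
t 8.05 tcp [0.5303 0.2397 0.1491] w 0.0504 F [-1.  -0.8 -4.2]
turn [-0.0047 -0.0059 -0.001 ]
turn [-0.0092  0.0075  3.1406]
shift tool [-0.0028  0.0027  0.0491]
axes
 [[-0.997  0.074 -0.006]
 [ 0.074  0.997 -0.004]
 [ 0.006 -0.005 -1.   ]]
[406.00172773 289.40189801]
```

View pics/w6.png

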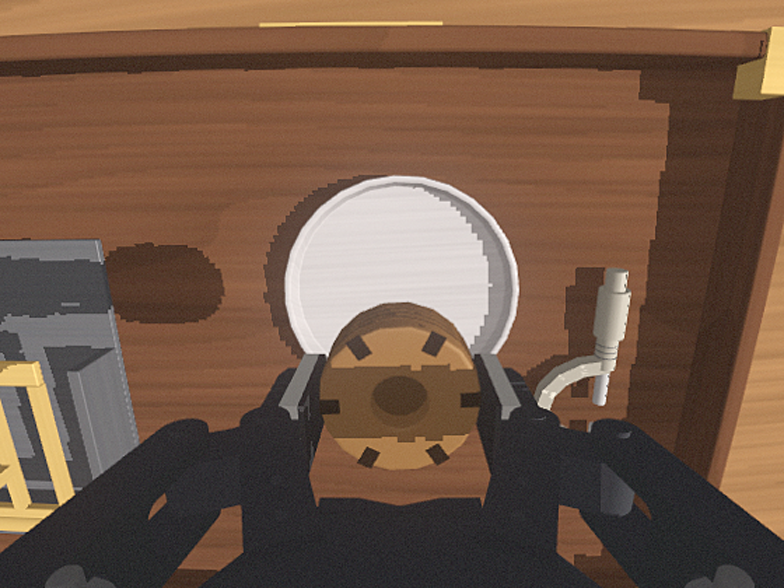

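```bash
python3 -m pendant '[[0,-0.002,0.002,0.02,0,-0.005,0],[0,0,0,0.025,0,0,0],[0,0,0,0.025,0,0,0],[0,0,0,0.02,0,0,0],[0,0,0,0.01,0,0,0]]'
python3 -m pendant '[[0,0,0,0.006,0,0,0],[0,0,0,0,0,0,0]]'
python3 - <<'E'
from h import *
plan([.533,.242,.037],axis=np.pi/2-.073)
E
```

```text
time_s: 8.6
tcp_pos: [0.5343, 0.2406, 0.0511]
orientation: [0.121, 3.137, -0.003]
contact_force: [0.3, -0.5, -2.6]
gripper_width: 0.0501
time_s: 8.8
tcp_pos: [0.535, 0.2419, 0.0465]
orientation: [0.119, 3.135, -0.001]
contact_force: [-0.2, -0.2, -3.8]
gripper_width: 0.0502
t 8.8 tcp [0.535  0.2419 0.0465] w 0.0502 F [-0.2 -0.2 -3.8]
turn [-0.0002  0.004  -0.0027]
turn [6.2000e-03 4.0000e-04 3.1389e+00]
shift tool [ 0.0021 -0.      0.0095]
axes
 [[-0.997  0.076  0.004]
 [ 0.076  0.997 -0.001]
 [-0.004 -0.    -1.   ]]
```

```bash
python3 -m pendant '[[0,0.001,0,0.004,0,0.003,0],[0,0,0,0.003,0,0,0],[0,0,0,0.002,0,0,0],[0,0,0,0,0,0,0]]'
python3 - <<'E'
from h import *
plan([.533,.242,.037],axis=np.pi/2-.073)
f=env.grab_frame("wrist"); save(f,"w7.png",s=1.4)
E
```

```text
time_s: 9.2
tcp_pos: [0.5337, 0.2426, 0.0373]
orientation: [0.117, 3.138, 0.0]
contact_force: [-0.6, 0.5, -3.0]
gripper_width: 0.0503
t 9.2 tcp [0.5337 0.2426 0.0373] w 0.0503 F [-0.6  0.5 -3. ]
turn [ 0.0001  0.0009 -0.0016]
turn [ 1.40e-03 -2.00e-04  3.14e+00]
shift tool [ 0.0007 -0.0007  0.0003]
axes
 [[-0.997  0.075  0.001]
 [ 0.075  0.997  0.   ]
 [-0.001  0.    -1.   ]]
```

View pics/w7.png

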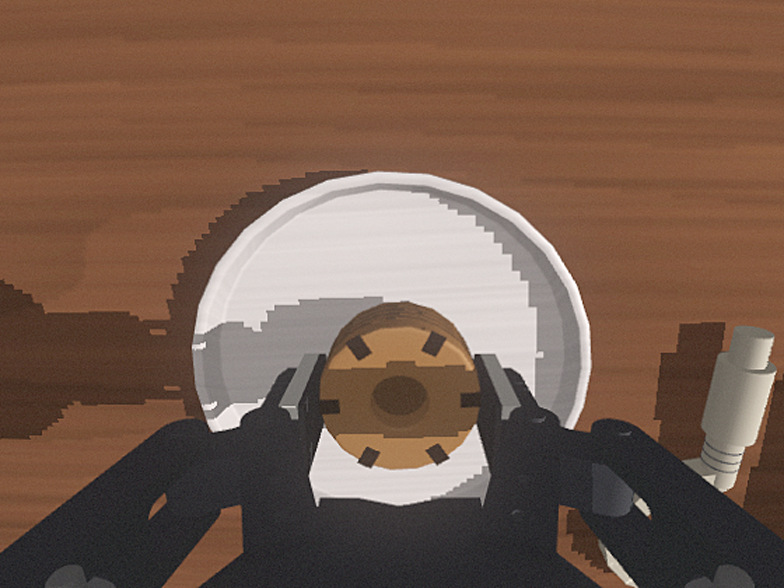

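```bash
python3 -m pendant '[[0,0,0,0.001,0,0,0],[0,0,0,0.001,0,0,0],[0,0,0,0,0,0,0]]'
python3 -m pendant '[[0,0,0,0.001,0,0,0],[0,0,0,0,0,0,0]]'
```

```text
time_s: 9.55
tcp_pos: [0.534, 0.2427, 0.0369]
orientation: [0.117, 3.139, 0.001]
contact_force: [-3.9, -1.8, 9.1]
gripper_width: 0.0506
time_s: 9.75
tcp_pos: [0.5341, 0.2427, 0.0369]
orientation: [0.118, 3.139, 0.002]
contact_force: [-6.5, -2.0, 14.3]
gripper_width: 0.0505
```

```bash
python3 -m pendant '[[0,0,0,-0.002,0,0,0],[70,0,0,0,0,0,0],[85,0,0,0,0,0,0],[85,0,0,0,0,0,0],[85,0,0,0,0,0,0]]'
python3 -m pendant '[[85,0,0,-0.01,0,0,0],[85,0,0,-0.015,0,0,0],[85,0,0,-0.025,0,0,0],[85,0,0,-0.03,0,0,0],[85,0,0,-0.03,0,0,0]]'
python3 - <<'E'
from h import *
f=env.grab_frame("wrist"); save(f,"w8.png",s=1.4)
plan([.508,-.008,.14],axis=np.pi/2-.073)
E
```

```text
time_s: 10.25
tcp_pos: [0.5339, 0.2426, 0.0362]
orientation: [0.117, 3.138, -0.0]
contact_force: [-0.5, -0.9, 0.5]
gripper_width: 0.0727
time_s: 10.75
tcp_pos: [0.534, 0.2424, 0.1488]
orientation: [0.118, 3.137, 0.001]
contact_force: [-0.2, 0.0, -0.3]
gripper_width: 0.0728
t 10.8 tcp [0.537  0.2436 0.1544] w 0.0726 F [1.7 0.9 2.9]
turn [ 0.0061  0.0088 -0.0024]
turn [ 0.0137 -0.0096  3.1392]
shift tool [ 0.0101 -0.2532  0.0128]
axes
 [[-0.997  0.075  0.009]
 [ 0.075  0.997  0.005]
 [-0.009  0.006 -1.   ]]
```

View pics/w8.png

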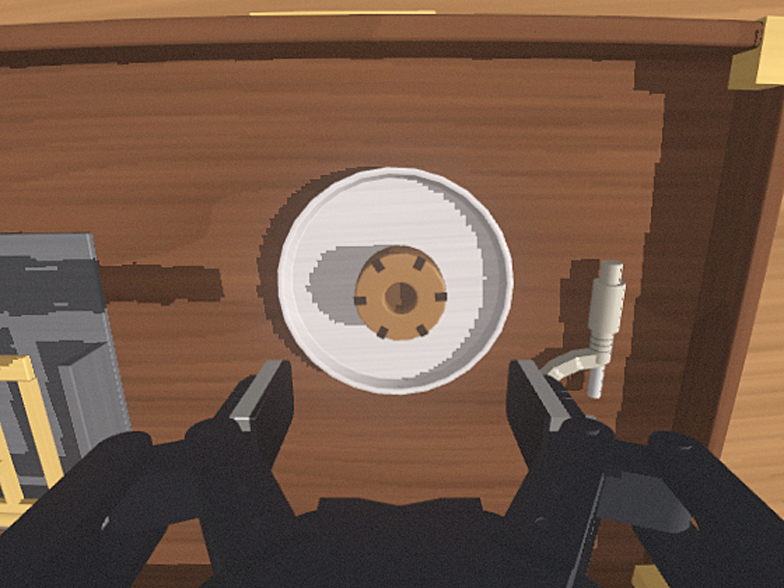

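```bash
python3 -m pendant '[[85,0.002,-0.03,0,0,0,0],[85,0.002,-0.045,0,0,0,0],[85,0.002,-0.045,0,0,0,0],[85,0.002,-0.045,0,0,0,0],[85,0.002,-0.045,0,0,0,0]]'
python3 -m pendant '[[85,0,-0.025,0,0,0,0],[85,0,-0.013,0,0,0,0],[85,0,0,0,0,0,0]]'
python3 - <<'E'
from h import *
plan([.507,-.0045,.12],axis=np.pi/2-.073)
f=env.grab_frame("wrist"); save(f,"w9.png",s=1.4)
print(px(f,[.507,-.0045,.06])*1.4)
for r in env.trace("gate_knob",f): print(r["box"],r["confidence"])
E
```

```text
time_s: 11.3
tcp_pos: [0.5081, 0.0321, 0.1476]
orientation: [0.117, 3.136, 0.002]
contact_force: [1.0, -0.3, 0.7]
gripper_width: 0.0727
time_s: 11.6
tcp_pos: [0.5056, -0.0055, 0.1472]
orientation: [0.122, 3.137, 0.001]
contact_force: [1.0, -0.3, -0.8]
gripper_width: 0.0725
t 11.6 tcp [ 0.5056 -0.0055  0.1472] w 0.0725 F [ 1.  -0.3 -0.8]
turn [ 0.0009  0.0025 -0.005 ]
turn [ 3.9000e-03 -1.4000e-03  3.1366e+00]
shift tool [-0.0013  0.0011  0.0272]
axes
 [[-0.997  0.078  0.003]
 [ 0.078  0.997  0.001]
 [-0.003  0.001 -1.   ]]
[403.30667777 311.05529454]
[93.3, 197.9, 251.1, 208.4] 0.68
```

View pics/w9.png

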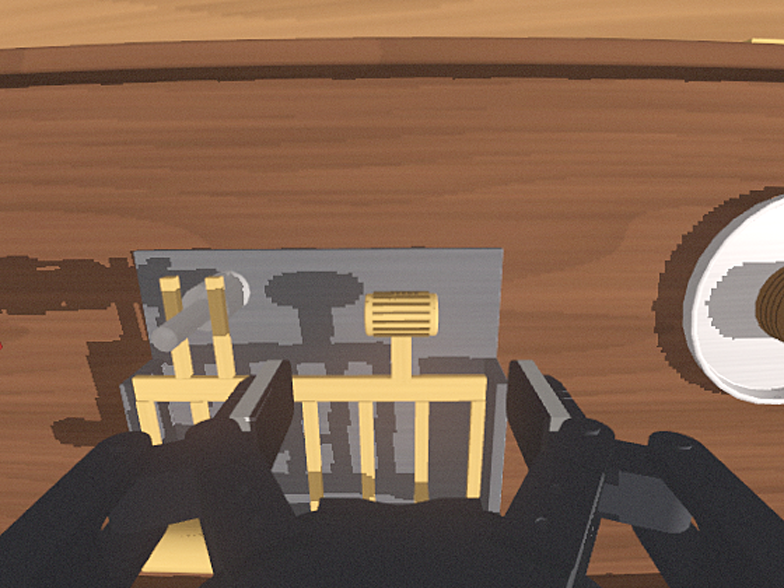

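```bash
python3 -m pendant '[[80,-0.001,0.001,0.02,0,0.002,-0.004],[80,-0.001,0,0.02,0,0,0],[80,0,0,0.02,0,0,0],[80,0,0,0.018,0,0,0],[80,0,0,0.008,0,0,0]]'
python3 -m pendant '[[80,0,0,0.002,0,0,0],[80,0,0,0,0,0,0]]'
python3 - <<'E'
from h import *
plan([.508,-.005,.058],axis=np.pi/2-.073)
f=env.grab_frame("wrist"); save(f,"w10.png",s=1.4)
print(px(f,[.508,-.005,.06])*1.4)
a=np.array([0,.08,.18,.28,.38,.48,.58,.68,.78,.88,.96,1.04,1.10,1.15,1.19,1.22,1.24])
print(np.c_[a[1:],-.145*np.diff(1-np.cos(a)),-.145*np.diff(np.sin(a))].round(4))
E
```

```text
time_s: 12.2
tcp_pos: [0.5063, -0.0009, 0.0585]
orientation: [-0.106, -3.136, 0.001]
contact_force: [-0.2, 0.2, -0.1]
gripper_width: 0.0682
time_s: 12.4
tcp_pos: [0.5076, -0.0023, 0.0585]
orientation: [-0.109, -3.139, -0.0]
contact_force: [-0.2, 0.4, -1.4]
gripper_width: 0.068
t 12.4 tcp [ 0.5076 -0.0023  0.0585] w 0.068 F [-0.2  0.4 -1.4]
turn [ 0.     -0.0008  0.0036]
turn [ 1.200e-03  1.000e-04 -3.138e+00]
shift tool [-0.0006 -0.0026  0.0005]
axes
 [[-0.998  0.069 -0.001]
 [ 0.069  0.998  0.   ]
 [ 0.001  0.    -1.   ]]
[394.21036927 399.40037847]
[[ 8.00e-02 -5.00e-04 -1.16e-02]
 [ 1.80e-01 -1.90e-03 -1.44e-02]
 [ 2.80e-01 -3.30e-03 -1.41e-02]
 [ 3.80e-01 -4.70e-03 -1.37e-02]
 [ 4.80e-01 -6.00e-03 -1.32e-02]
 [ 5.80e-01 -7.30e-03 -1.25e-02]
 [ 6.80e-01 -8.50e-03 -1.17e-02]
 [ 7.80e-01 -9.70e-03 -1.08e-02]
 [ 8.80e-01 -1.07e-02 -9.80e-03]
 [ 9.60e-01 -9.20e-03 -7.00e-03]
 [ 1.04e+00 -9.80e-03 -6.30e-03]
 [ 1.10e+00 -7.60e-03 -4.20e-03]
 [ 1.15e+00 -6.50e-03 -3.10e-03]
 [ 1.19e+00 -5.30e-03 -2.30e-03]
 [ 1.22e+00 -4.10e-03 -1.60e-03]
 [ 1.24e+00 -2.70e-03 -1.00e-03]]
```

View pics/w10.png

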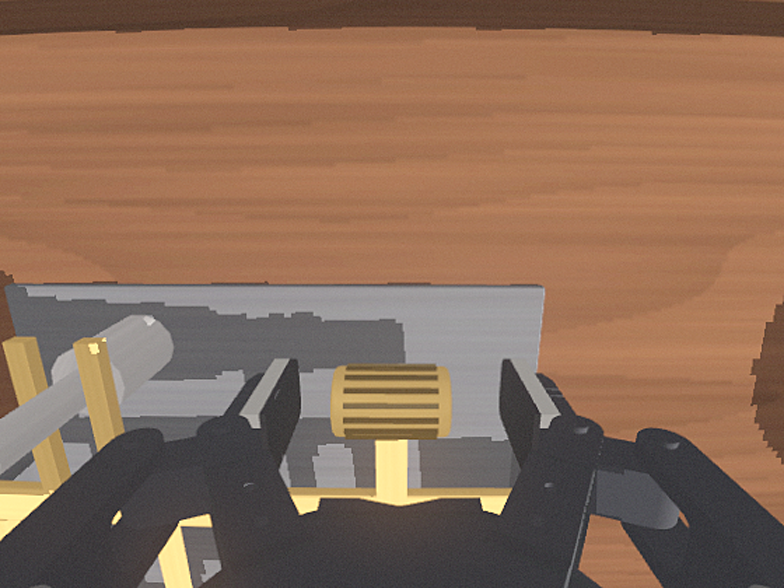

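```bash
python3 -m pendant '[[80,-0.001,-0.003,0,0,0,0.004],[0,0,0,0,0,0,0],[0,0,0,0,0,0,0],[0,0,0,0,0,0,0],[0,0,0,0,0,0,0]]' 40
python3 -m pendant '[[0,0,0,0,0,0,0],[0,0,0,0,0,0,0],[0,0,0,0,0,0,0]]'
python3 - <<'E'
from h import *
plan([.508,-.005,.058],axis=np.pi/2-.073)
f=env.grab_frame("wrist"); save(f,"w11.png",s=1.4)
print(px(f,[.508,-.005,.06])*1.4)
E
```

```text
time_s: 12.95
tcp_pos: [0.5085, -0.005, 0.0591]
orientation: [-0.117, -3.139, -0.004]
contact_force: [-1.7, 2.6, 5.4]
gripper_width: 0.0351
time_s: 13.25
tcp_pos: [0.5085, -0.0051, 0.0592]
orientation: [-0.117, -3.139, -0.004]
contact_force: [-0.7, 2.1, 5.5]
gripper_width: 0.035
t 13.25 tcp [ 0.5085 -0.0051  0.0592] w 0.035 F [-0.7  2.1  5.5]
turn [ 0.0022 -0.0003 -0.0015]
turn [-5.0000e-04 -3.5000e-03  3.1401e+00]
shift tool [0.0005 0.     0.0012]
axes
 [[-0.997  0.074 -0.   ]
 [ 0.074  0.997  0.002]
 [ 0.     0.002 -1.   ]]
[402.55997743 395.46139473]
```

View pics/w11.png

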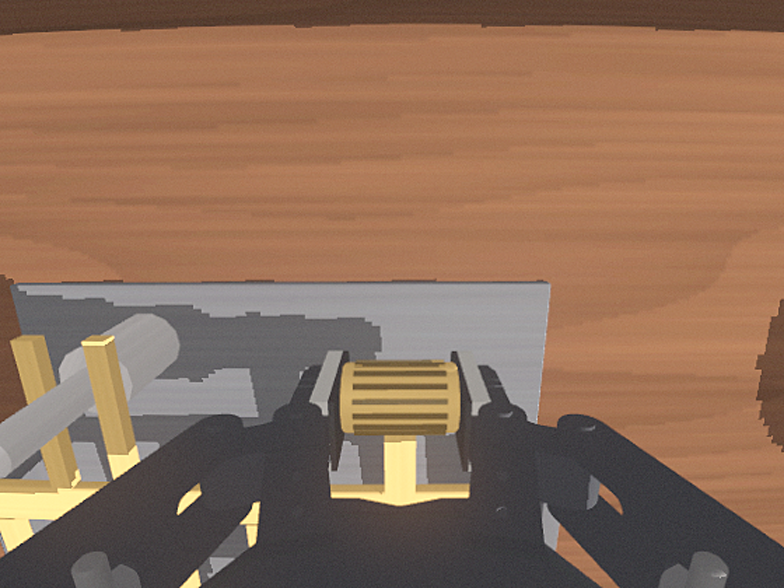

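```bash
python3 -m pendant '[[0,-0.0005,0,-0.0116,0,0,0],[0,-0.0019,0,-0.0144,0,0,0],[0,-0.0033,0,-0.0141,0,0,0],[0,-0.0047,0,-0.0137,0,0,0],[0,-0.006,0,-0.0132,0,0,0]]'
cat >> h.py <<'E'
K0=np.array([.5085,-.0051,.0592]); U=np.array([.9973,-.0729,0])
def th():
    o=env.get_obs(); p=o["tcp_pos"]; d=p-K0; a=d@U; 
    r=np.array([.145-a,d[2]]); print("t",round(o["time_s"],2),"theta",np.arctan2(r[1],r[0]).round(4),"rad",np.hypot(*r).round(4),"lat",(d@[.0729,.9973,0]).round(4),"F",o["contact_force"].round(1),"w",round(o["gripper_width"],4),"dx,dz",a.round(4),d[2].round(4)); return o
E
python3 -c "
from h import *
th();plan([.5,0,.1],axis=np.pi/2-.073)"
```

```text
time_s: 13.8
tcp_pos: [0.5243, -0.0063, 0.1258]
orientation: [-0.116, -3.138, -0.002]
contact_force: [4.5, 4.4, -7.9]
gripper_width: 0.0353
t 13.8 theta 0.476 rad 0.1453 lat -0.0 F [ 4.5  4.4 -7.9] w 0.0353 dx,dz 0.0158 0.0666
t 13.8 tcp [ 0.5243 -0.0063  0.1258] w 0.0353 F [ 4.5  4.4 -7.9]
turn [ 0.0014 -0.0018 -0.0009]
turn [-2.8000e-03 -2.2000e-03  3.1407e+00]
shift tool [0.0246 0.0044 0.0258]
axes
 [[-0.997  0.074 -0.002]
 [ 0.074  0.997  0.002]
 [ 0.002  0.001 -1.   ]]
```

Tracking the arc well; on to about 0.88.

```bash
python3 -m pendant '[[0,-0.0073,0,-0.0125,0,0,0],[0,-0.0085,0,-0.0117,0,0,0],[0,-0.0097,0,-0.0108,0,0,0],[0,-0.0107,0,-0.0098,0,0,0]]'
python3 -c "
from h import *
th()
f=env.grab_frame('side'); save(f,'s12.png',(215,120,150,115),5.2)"
```

```text
time_s: 14.2
tcp_pos: [0.5597, -0.0088, 0.1702]
orientation: [-0.116, -3.135, -0.003]
contact_force: [0.1, 4.7, -6.4]
gripper_width: 0.0353
t 14.2 theta 0.8697 rad 0.1452 lat 0.0 F [ 0.1  4.7 -6.4] w 0.0353 dx,dz 0.0513 0.111
```

View pics/s12.png

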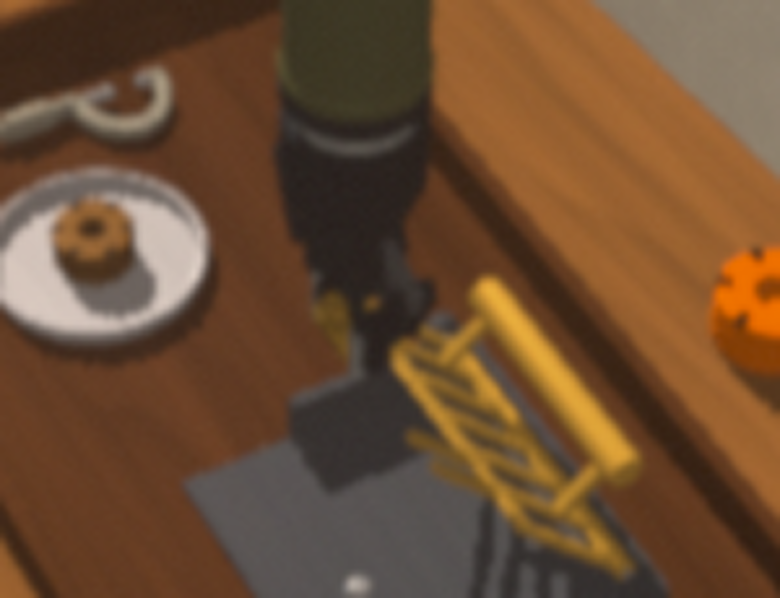

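```bash
python3 -m pendant '[[0,-0.0092,0,-0.007,0,0,0],[0,-0.0098,0,-0.0063,0,0,0],[0,-0.0076,0,-0.0042,0,0,0],[0,-0.0065,0,-0.0031,0,0,0],[0,-0.0053,0,-0.0023,0,0,0]]'
python3 -c "
from h import *
th()"
python3 -m pendant '[[0,-0.0041,0,-0.0016,0,0,0],[0,-0.0027,0,-0.001,0,0,0],[0,0,0,0,0,0,0],[0,0,0,0,0,0,0]]'
python3 -c "
from h import *
th();plan([.5,0,.1],axis=np.pi/2-.073)
f=env.grab_frame('side'); save(f,'s13.png',(215,120,150,115),5.2)
f=env.grab_frame('wrist'); save(f,'w13.png',s=1.4)
f=env.grab_frame('top'); save(f,'t13.png',s=1.4)"
```

```text
time_s: 14.75
tcp_pos: [0.5979, -0.0116, 0.1928]
orientation: [-0.116, -3.135, -0.003]
contact_force: [-2.6, 5.2, -1.6]
gripper_width: 0.0354
t 14.75 theta 1.1775 rad 0.1446 lat 0.0 F [-2.6  5.2 -1.6] w 0.0354 dx,dz 0.0896 0.1336
time_s: 15.15
tcp_pos: [0.6048, -0.0121, 0.1953]
orientation: [-0.116, -3.136, -0.003]
contact_force: [-1.1, 5.7, -1.1]
gripper_width: 0.0354
t 15.15 theta 1.2287 rad 0.1445 lat 0.0001 F [-1.1  5.7 -1.1] w 0.0354 dx,dz 0.0965 0.1361
t 15.15 tcp [ 0.6048 -0.0121  0.1953] w 0.0354 F [-1.1  5.7 -1.1]
turn [ 0.0016 -0.0039 -0.0006]
turn [-6.1000e-03 -2.5000e-03  3.1409e+00]
shift tool [0.105  0.0042 0.0958]
axes
 [[-0.997  0.074 -0.004]
 [ 0.074  0.997  0.002]
 [ 0.004  0.002 -1.   ]]
```

View pics/s13.png

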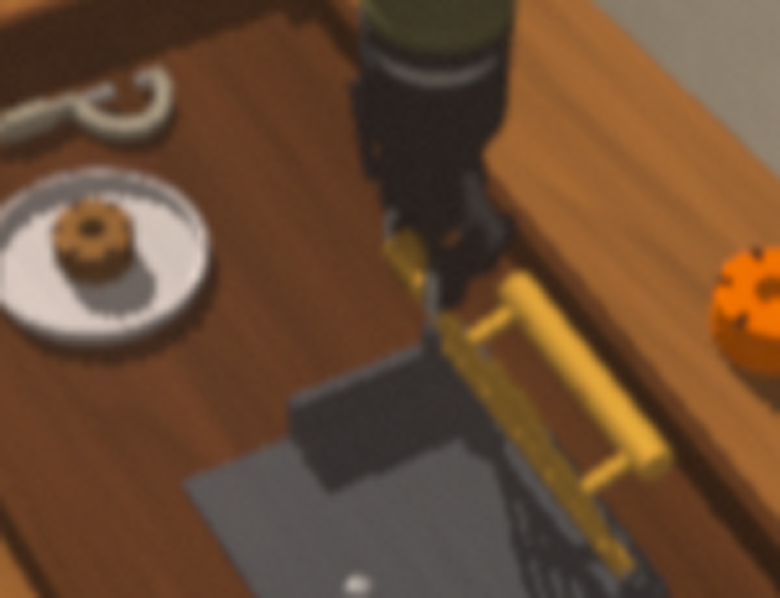

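View pics/w13.png

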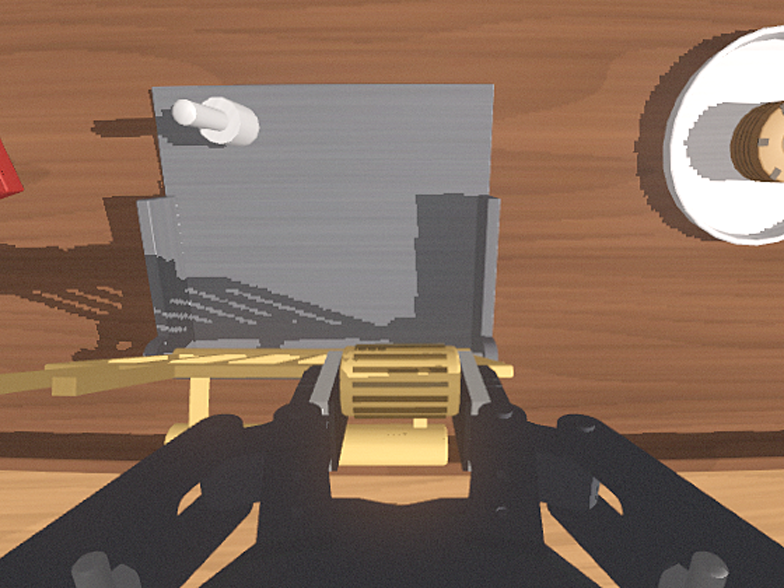

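```bash
python3 - <<'E'
from h import *
fs=env.grab_frame("side"); fw=env.grab_frame("wrist"); ft=env.grab_frame("top")
yaw=-.073; R2=np.array([[np.cos(yaw),-np.sin(yaw),0],[np.sin(yaw),np.cos(yaw),0],[0,0,1]])
O=K0-R2@np.array([-.085,.05,0]); O[2]=.010; print("O",O)
def P(th,r,y,h=0): # gate-frame point: radial r, normal h
    return O+R2@np.array([.06-r*np.cos(th)+h*np.sin(th),y,.05+r*np.sin(th)+h*np.cos(th)])
import pickle
pickle.dump(dict(fs=fs,fw=fw,ft=ft),open("F13.pkl","wb"))
for name,f,crop,s in [("ovs",fs,(215,120,150,115),5),("ovw",fw,(60,200,340,150),2.3)]:
    x,y,w,h=crop; im=cv2.resize(f["img"][y:y+h,x:x+w,::-1],None,fx=s,fy=s,interpolation=cv2.INTER_CUBIC)
    for t,c in [(1.14,(255,0,0)),(1.24,(0,255,0)),(1.34,(0,0,255))]:
        for seg in [[P(t,.145,.032),P(t,.145,.068)],[P(t,.110,-.095),P(t,.110,.095)]]:
            q=[tuple(((px(f,X)-[x,y]+.5)*s).astype(int)) for X in seg]; cv2.line(im,q[0],q[1],c,1)
    cv2.imwrite(f"pics/{name}.png",im)
for t in (1.14,1.24,1.34): print(t,px(fw,P(t,.145,.05)),px(fs,P(t,.145,.05)),px(fs,P(t,.11,-.095)),px(fs,P(t,.11,.095)))
th()
E
```

```text
O [ 0.58962686 -0.06116632  0.01      ]
1.14 [287.36312398 254.50650275] [292.9526258  172.62438562] [324.2632123  213.74864977] [289.37314421 168.38199381]
1.24 [287.4075798  287.34318434] [297.22491564 169.60105373] [327.62811279 211.37061092] [292.4995128  166.16923728]
1.34 [287.42296313 319.65394389] [301.62658747 166.86191066] [331.0759697  209.18953505] [295.72399321 164.16603606]
t 15.45 theta 1.2284 rad 0.1445 lat 0.0 F [-1.8  4.6 -1.9] w 0.0349 dx,dz 0.0965 0.1361
```

View pics/ovs.png

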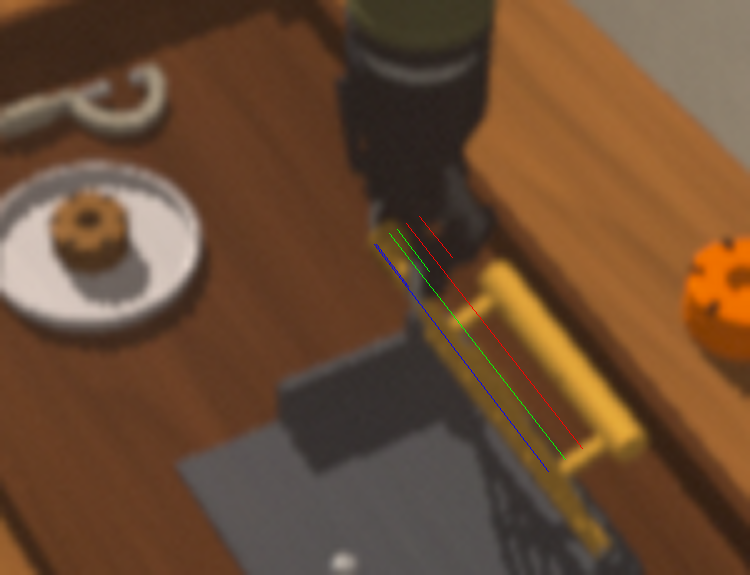

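View pics/ovw.png

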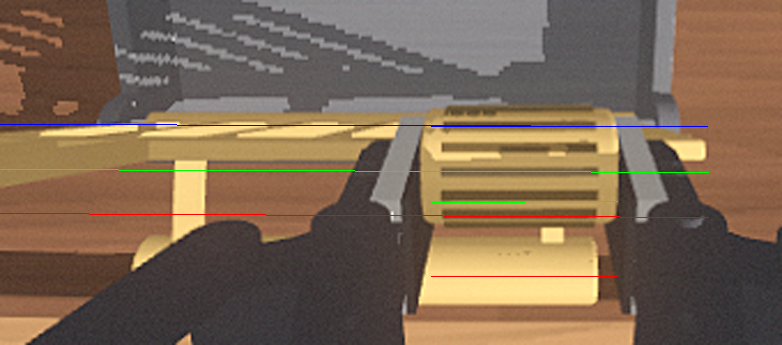

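```bash
python3 - <<'E'
from h import *
import pickle
F=pickle.load(open("F13.pkl","rb")); G=pickle.load(open("F0.pkl","rb"))
ims=[]
for n,f in [("shut",G["top"]),("now",F["ft"])]: ims.append(f["img"][140:230,255:345,::-1])
cv2.imwrite("pics/tt.png",cv2.resize(np.hstack(ims),None,fx=4.4,fy=4.4,interpolation=cv2.INTER_CUBIC))
ims=[]
for n,f in [("shut",G["side"]),("now",F["fs"])]: ims.append(f["img"][160:260,260:350,::-1])
cv2.imwrite("pics/ss.png",cv2.resize(np.hstack(ims),None,fx=4.4,fy=4.4,interpolation=cv2.INTER_CUBIC))
E
```

```text
(no output)
```

View pics/tt.png

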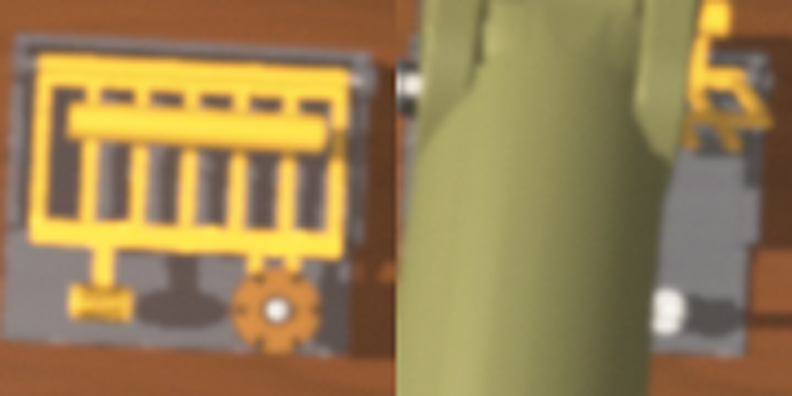

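View pics/ss.png

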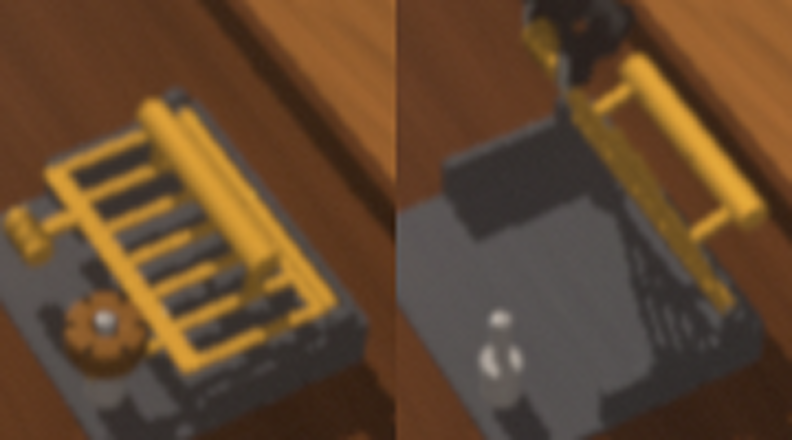

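```bash
python3 - <<'E'
from h import *
import pickle
from scipy.optimize import least_squares
F=pickle.load(open("F13.pkl","rb")); G=pickle.load(open("F0.pkl","rb"))
yaw=-.073; R2=np.array([[np.cos(yaw),-np.sin(yaw),0],[np.sin(yaw),np.cos(yaw),0],[0,0,1]])
def P(O,th,r,y,h): return O+R2@np.array([.06-r*np.cos(th)+h*np.sin(th),y,.05+r*np.sin(th)+h*np.cos(th)])
t=lambda x,y:np.array([255+x/4.4-.4,140+y/4.4-.4]); s=lambda x,y:np.array([260+x/4.4-.4,160+y/4.4-.4])
obs=[("T0",G["top"],0,0,t(70,120)),("T0",G["top"],0,1,t(328,132)),("S0",G["side"],0,0,s(152,110)),("S0",G["side"],0,1,s(265,255)),
("S1",F["fs"],1,0,s(241,67)),("S1",F["fs"],1,1,s(352,210)),("T1",F["ft"],1,1,t(319+15,18))]
for O in (np.array([.5896,-.0612,.010]),np.array([.588,-.0605,.010])):
    def res(p,full=False):
        r,h,y0,y1,th=p; out=[]
        for n,f,st,e,q in obs:
            d=px(f,P(O,th if st else 0,r,(y0,y1)[e],h))-q
            if n=="T1": d=d*[0,1]
            out+=list(d)
        return out
    z=least_squares(res,[.05,.03,.08,-.08,1.2],loss="soft_l1"); print(O,z.x.round(4),np.round(z.fun,1))
# knob in side view: shut vs now
for th_ in (1.14,1.19,1.24): print(th_,(px(F["fs"],P(np.array([.589,-.0612,.01]),th_,.145,.068,0))-[260,160]+.4)*4.4+[396,0])
print((px(G["side"],P(np.array([.589,-.0612,.01]),0,.145,.068,0))-[260,160]+.4)*4.4)
E
```

```text
[ 0.5896 -0.0612  0.01  ] [ 0.0412  0.0514  0.0725 -0.0717  1.0567] [ 1.  -0.2 -2.   0.1  0.1 -0.3  0.2  0.8 -0.6 -0.7  0.8  0.1 -0.   0.1]
[ 0.588  -0.0605  0.01  ] [ 0.0398  0.0524  0.0718 -0.0722  1.0606] [ 1.1 -0.1 -1.9  0.2  0.1 -0.5  0.2  0.6 -0.6 -0.5  0.8  0.2 -0.   0.1]
1.14 [527.92629441  39.50704787]
1.19 [537.17452294  32.75285239]
1.24 [546.59649458  26.29299296]
[ 17.57379963 220.06930211]
```

```bash
python3 - <<'E'
from h import *
import pickle
F=pickle.load(open("F13.pkl","rb")); fw=F["fw"]
yaw=-.073; R2=np.array([[np.cos(yaw),-np.sin(yaw),0],[np.sin(yaw),np.cos(yaw),0],[0,0,1]])
O=np.array([.589,-.0608,.010])
for n,u in dict(plFL=(-.105,-.111,.005),plFR=(-.105,.111,.005),plFL95=(-.095,-.111,.005),post=(-.085,-.055,.0845)).items():
    print(n,px(fw,O+R2@np.array(u))*1.4)
save(fw,"kz.png",(200,220,170,120),4.6)
save(F["fs"],"kz2.png",(270,150,80,60),9)
f=fw; print("cam",-f["R"].T@f["t"])
E
```

```text
plFL [153.53576746  93.44228621]
plFR [495.42068428  91.22054297]
plFL95 [155.55468027 109.70356617]
post [185.23449981 110.54353744]
cam [ 0.5338325  -0.00812103  0.32176486]
```

View pics/kz.png

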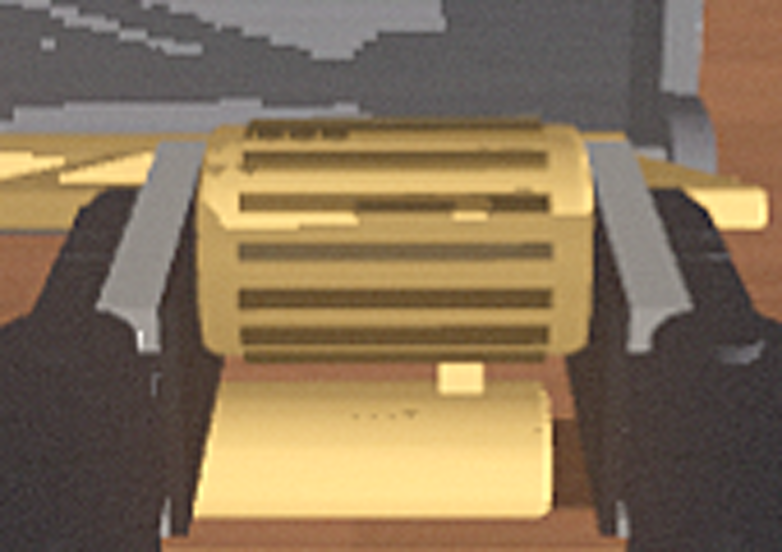

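View pics/kz2.png

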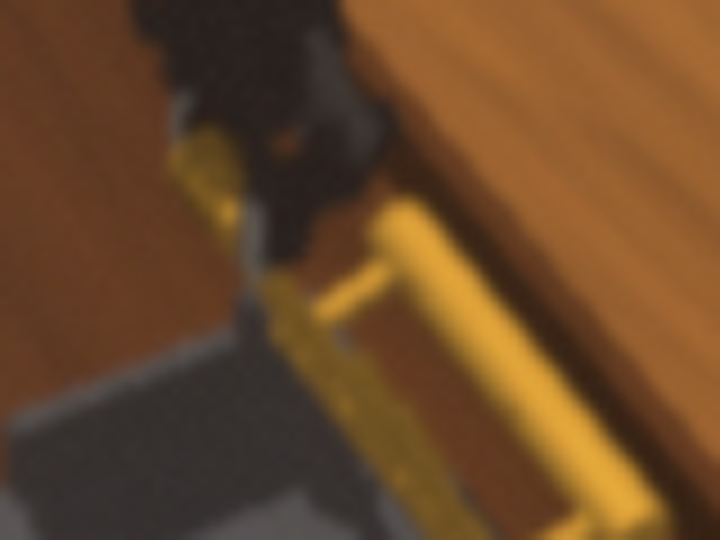

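```bash
python3 -m pendant '[[0,-0.002,0,-0.0007,0,0,0],[0,-0.002,0,-0.0007,0,0,0],[0,-0.002,0,-0.0006,0,0,0],[0,0,0,0,0,0,0],[0,0,0,0,0,0,0]]'
cat > chk.py <<'E'
from h import *
import sys
th()
fw=env.grab_frame("wrist"); save(fw,sys.argv[1],(200,220,170,120),4.6)
yaw=-.073; R2=np.array([[np.cos(yaw),-np.sin(yaw),0],[np.sin(yaw),np.cos(yaw),0],[0,0,1]])
O=np.array([.589,-.0608,.010])
def P(th,r,y): return O+R2@np.array([.06-r*np.cos(th),y,.05+r*np.sin(th)])
for t in (1.14,1.19,1.24,1.29): print(t,"knob",((px(fw,P(t,.145,.05))-[200,220]+.5)*4.6).round(0),"rail end",((px(fw,P(t,.11,.092))-[200,220]+.5)*4.6).round(0))
E
python3 chk.py kz3.png
```

```text
time_s: 15.95
tcp_pos: [0.6107, -0.0125, 0.1973]
orientation: [-0.115, -3.136, -0.003]
contact_force: [-1.7, 4.9, -1.2]
gripper_width: 0.0349
t 15.95 theta 1.2722 rad 0.1445 lat 0.0001 F [-1.7  4.9 -1.2] w 0.0349 dx,dz 0.1025 0.1381
1.14 knob [407.  90.] rail end [750. 105.]
1.19 knob [408. 165.] rail end [751. 150.]
1.24 knob [408. 240.] rail end [752. 196.]
1.29 knob [408. 316.] rail end [752. 242.]
```

View pics/kz3.png

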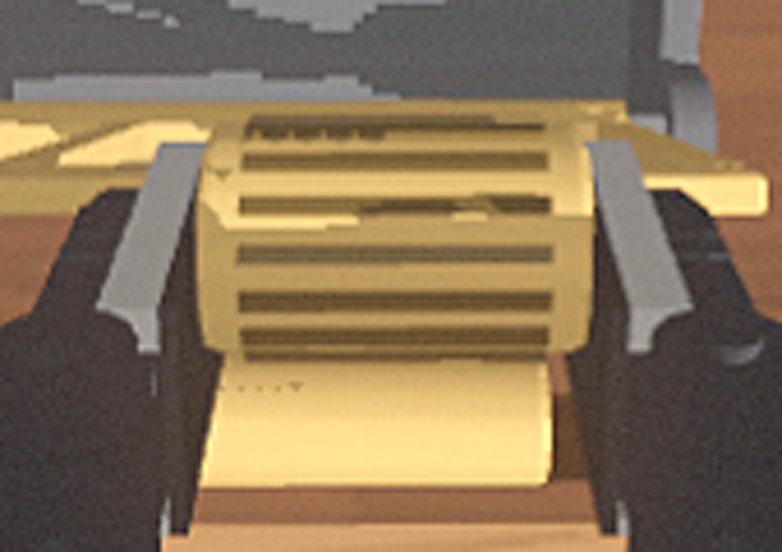

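```bash
python3 -m pendant '[[0,0,0,0,0,0,0],[0,0,0,0,0,0,0],[0,0,0,0,0,0,0],[0,0,0,0,0,0,0],[0,0,0,0,0,0,0]]'
python3 chk.py kz4.png
python3 - <<'E'
from h import *
f=env.grab_frame("side"); save(f,"s14.png",s=1.4)
E
```

```text
time_s: 16.5
tcp_pos: [0.6107, -0.0125, 0.1973]
orientation: [-0.115, -3.136, -0.003]
contact_force: [-1.2, 4.4, -0.9]
gripper_width: 0.0354
t 16.5 theta 1.272 rad 0.1445 lat 0.0001 F [-1.2  4.4 -0.9] w 0.0354 dx,dz 0.1025 0.1381
1.14 knob [407.  90.] rail end [750. 105.]
1.19 knob [408. 165.] rail end [751. 150.]
1.24 knob [408. 241.] rail end [752. 196.]
1.29 knob [408. 316.] rail end [752. 242.]
```

View pics/s14.png

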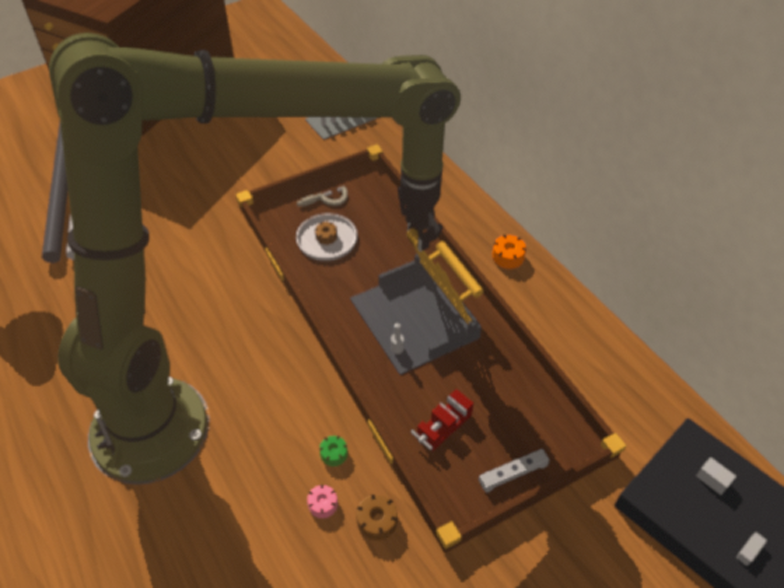

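View pics/kz4.png

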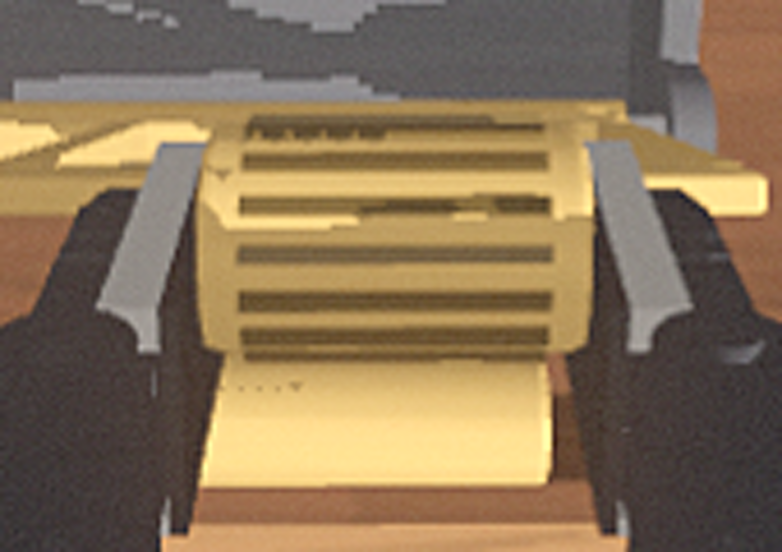

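The side view shows the ring flat in the dish at about (326,233), the gate nearly upright in the gripper, and the vise, sine bar and micrometer where they began. The wrist crop hasn't changed in over 0.5 s, with the knob centre at about row 239, which gives 1.24 rad.

```bash
python3 -c "
from plant import env
print(env.finish_job())"
```

```text
the job is handed in; nothing more can be done
None
```

I lifted the bronze ring off its post and set it flat near the middle of the dish, with the gate still shut. I then gripped the knob by its end faces and swung the gate up to its balance point. I handed the job in at about 16.6 s, with the gate still held there at 40 N grip. The hand-in reports no verdict.

**Gate angle, last checks:**
- **Knob and rail in the wrist picture:** both put the gate at about 1.24 rad. These are the readings I relied on.
- **Gripper path:** this gives 1.27 rad, because the knob slid about 5 mm between the pads during the swing. That is still inside the allowed 1.17 to 1.31 rad.
- **Weight bar:** a rough fit made before the last correction gave 1.06 rad, while the wrist picture gave 1.19 and the gripper path 1.23. I set the bar fit aside because its end points were blurred and its residuals reached 2 pixels. I did not repeat it after the correction.

**Other checks:** The arm and the wrist picture did not change over the last half second, and the gripper stayed at 35 mm on the knob. The last side picture shows the ring flat in the dish, and the vise, sine bar and micrometer where they started.

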